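Crank a lab jack up under a clamped reaction vessel and lock it

ROBOT

A 7-joint arm with a two-finger parallel gripper is mounted at the origin on the work surface. World frame = base frame: x ahead of the robot, y to its left, z up, the work surface at z = 0. Lengths are in m, angles in rad, forces in N, time in s.
With the tool pointing down it reaches from about 0.4 to 0.875 m from the base axis. Payload 19.3 kg.
Tool frame: the origin (TCP) lies at the very end of the fingers, on their centre line; the grasp point (between the pads) lies bot.grasp_offset behind it (bot.grasp_offset is the distance from the TCP to the grasp point, in m); z points along the fingers, y is the direction in which the jaws open and shut (so a half turn about z gives the same grasp; the last joint's range is limited). The gripper opens to 85 mm and grips with 20 to 120 N. Pads are 22 mm wide; open, the fingers measure 114 mm over their backs; the gripper's body (76 mm by 85 mm) begins 54 mm behind the grasp point. The pads swing forward as they close: fully open they stand 13 mm farther back than shut.
Start: joints at [-1.174, 0.521, -0.036, 1.599, 0.021, 1.021, -0.113], TCP at [0.281, 0.558, 0.231] pointing down, gripper open.
Joint ranges: [-2.91, 2.91], [-0.3, 2.13], [-1.5, 1.42], [0.17, 2.43], [-1.26, 4.41], [0.16, 1.93], [-2.52, 2.52]. Speed limits (rad/s): [1.89, 1.89, 2.39, 2.39, 3.01, 3.01, 3.01].

INTERFACE

Orientations are given as [roll, pitch, yaw] about the fixed x, y, z axes, in that order (R = Rz(yaw) Ry(pitch) Rx(roll)).
In Python, from workcell import bot gives the robot as it stands. The module is installed in compiled form; this text tells all that it offers.
- The arm moves only by the shell command python3 -m handwheel 'ROWS' [OPENING] [FORCE]. ROWS is JSON, a list of rows, each a list of 6 numbers: the shift along the tool's x, y, z as a fraction of full scale, then the turn, a rotation vector about the tool's x, y, z as a fraction of full scale. In form: [[x, y, z, rx, ry, rz], ...]. A call has 1 to 8 rows; each row shifts and turns the commanded pose from where the row before left it, along the tool's axes as they then stand; what a row does not reach is not made up. Full scale, the value 1, is 0.025 m for a shift and 360 degrees for a turn. A row lasts 1/8 s, in which the tool goes at most 62.5 mm and 10.7 degrees, less where a joint would pass 70% of its speed; a pose out of reach is approached as far as the arm can. A call with a number of a shift or a turn outside -1 to 1 is refused whole. A call with a gripper value outside its range is refused whole. OPENING is the closure, from -1 (fully open) to 1 (shut), set as the call begins (- or left out, the last holds). The fingers move at their own pace and stop on an object; FORCE is the grip in N (left out, the last holds). Time passes only in rows, so rows that do not move let the fingers close. It gives the time, the measured TCP pose, the force and the opening at its end, in the units of the state.
- bot.observe(): the state, without advancing time (a new reading comes with each control period).
- bot.grab_frame(name): name is "scene" or "top"; returns a dict with "pixels" (400x640x3 uint8, blue, green, red), "vertical_fov" (degrees; the focal length in pixels is half the picture's height over the tangent of half this angle, whatever the lens; pixels are square), "cx", "cy" (the principal point, pixels), "R" (3x3) and "t" (3): a world point X has camera coordinates R X + t. Camera axes: x right, y down, z forward; pixel columns grow to the right and rows downward; lengths in m; the calibration is good to about 2 mm. A picture is of the moment at which its call begins. There is no depth.
- bot.job_done(): hands the job in, once; it reports no verdict.
Trained networks look in a picture, given as the dict that the camera call returned (one of the last four; its "shot" number tells which), for a name from the list of things; names that differ only in an ending like _2 or _b are one class to them, and where a whole thing is asked for, a point or a joint stands for the part that bears it (a point fixed in the world has none). Each returns a list of dicts, best first, with "score" (0 to 1); they miss things now and then, are a little off and sometimes report something else, mostly with a low value. They report only what shows in the picture. A call takes as long as a camera call.
- bot.trace(picture, thing): "region" (400x640 bool, what is visible of it) and "point" ([column, row] in pixels, amid what is visible of it).
The state is a dict: "clock": time; "qpos": joint angles; "qd": joint speeds; "joint_efforts": joint torques, N m; "position": TCP position; "tool_rot": TCP orientation; "force": force on the tool from outside, world axes, zero at the start; "moment": the same for the moment, N m; "grip_width": finger opening in m.
Only numpy, scipy, OpenCV 4.12 (cv2) and the standard library are available. Lean on these libraries where they do the work, as an engineer would, in place of code of your own. Each camera call takes 0.05 s, during which the arm holds its last target.

TASK

Crank the lab jack up until its rubber mat bears on the underside of the steel vessel and carries its weight: you feel this when the crank has become about twice as heavy to turn as it was running free. Go no further, so that the vessel is not forced up in its clamp; then press the jack's lock lever fully down. Let go of everything and leave the vessel, its stand and the other things on the bench as they are.

Things in the scene. Friction and masses are not known exactly. Their poses are not given: they have to be found in the camera images.
- jack: Aluminium scissor lab jack, fixed to the bench, base plate 134 x 124 mm. Origin: centre of the base's underside. Its x axis runs level along the screw, from the crank towards the jack's middle and the stand behind; y to the left of that, z up. Crank (on the -x side), lock lever (on the -y side of the screw) and top plate belong to it.
- jack_plate: The jack's top plate, 134 x 124 mm; origin: centre of its upper face. On it lies a 92 mm square black rubber mat that stands 2 to 11 mm proud of the plate (worn, different each time, not measured). At the start 6 to 29 mm are free between mat and vessel.
- crank (a joint): Crank turn, rad, 0 to 20. Grows as the jack rises: clockwise seen from the handle end, a positive turn about jack +x. Plate rises 2.8 mm per rad, the crank axis half that. Running free it takes 6 to 7 N at the handle (friction); 100 N on the mat add 6 N. Held still, the hand feels the load's share plus or minus up to 6 N of friction. Let go, it stays, settling back to about 90 N if loaded beyond.
- crank_axis (a point): Point on the crank's horizontal axis, at mid-length of the handle, 188 mm from the jack's middle. The handle circles round it at 45 mm, in the upright plane across jack x.
- crank_grip (a point): Middle of the crank handle: a round grey sleeve, 20 mm diameter, 70 mm long, parallel to jack x, spinning freely on its pin, so two fingers can hold it from above all the way round. The flat crank arm is 39 to 45 mm from this point towards the jack. Its axis is 45 mm from the crank axis.
- lock (a joint): Lock lever angle, rad: 0 open (lever standing 65 degrees above level), 1.25 fully down (7 degrees below level), locked; starts at 0 to 0.15. The knob goes outwards (jack -y) and down, a positive turn about jack +x. Takes 1.5 to 3 N at the knob, stays where it is left, clamps the screw.
- lock_knob (a point): Middle of the lock lever's knob: a round grey bar, 18 mm diameter, 36 mm long, parallel to jack x, 65 mm from the lever's pivot. The top plate's edge is 45 mm further in (jack +x) than this point.
- lock_pivot (a point): Point on the lock lever's axis, which runs along jack x; 44 mm to the -y side of the crank axis, at the same height. The knob circles round it at 65 mm.
- vessel: Steel reaction vessel with copper heating band and bolted lid, 92 mm diameter, 7 kg (69 N), held in a clamp from the stand above the jack's plate. Origin: centre of its flat underside. The clamp hardly gives: once the mat touches, the load grows by about 160 N per rad of crank. The jack should end up bearing on it with 60 to 200 N, best about 110 N.
- stand: Heavy stand, 18 mm thick base plate 150 x 250 mm with a 20 mm upright rod 500 mm tall, behind the jack (jack +x side). Origin: centre of the underside of the base, below the rod.
- clamp: Black clamp head on the stand's rod with an arm to the vessel. Origin: on the rod, mid-height of the head.
- reagent_bottle: White bottle with green cap, 68 mm diameter, 125 mm tall; leave alone. Origin: centre of its underside.
- amber_bottle: Amber glass bottle, 60 mm diameter, 140 mm tall; leave alone. Origin: centre of its underside.
- beaker: Glass beaker, 72 mm diameter, 95 mm tall; leave alone. Origin: centre of its underside.
- weight: Brass weight, 38 mm diameter, 54 mm tall; leave alone. Origin: centre of its underside.
- boss_head: Spare black clamp boss, 42 mm tall; leave alone. Origin: centre of its underside.
- spring_clamp: White plastic spring clamp lying flat, 110 mm long; leave alone. Origin: centre of its underside.

How it is judged:
On the way, in this order (a step that is already met when the one before it is completed fails the run):
1. the jack's mat bears on the vessel with at least 60 N (contact force between jack and vessel above 60 N), for 0.3 s.
2. the lock lever is pressed down (past 1.05 rad) (value of joint lock above 1.05 rad), for 0.2 s.
At the end, for the whole second after the job is handed in: The jack carries the vessel with 60 to 200 N, the lock lever is down (past 1.05 of 1.25 rad) and the crank stands still (contact force between jack and vessel between 60 and 200 N and value of joint lock above 1.05 rad and velocity of joint crank between -0.05 and 0.05 rad/s); the robot touches nothing.
It fails at once if the vessel is forced up in its clamp: the jack bears on it with more than 200 N (contact force between jack and vessel above 200 N).
It fails at once if the robot strikes the vessel, its clamp or its stand (over 10 N) (contact force between any of the fingers, the arm and clamp above 10 N or contact force between any of the fingers, the arm and stand above 10 N).
It fails at once if another thing on the bench is pushed more than 30 mm or knocked over (tilted over 0.5 rad) (distance of any of reagent_bottle, amber_bottle, beaker, weight, boss_head, spring_clamp from where it was at the start of the episode above 0.03 m or angle between any of reagent_bottle, amber_bottle, beaker, weight, boss_head, spring_clamp's own z axis and vertical above 0.5 rad).
It also fails if it takes over 72 s, if anything falls off the work surface, if the arm or the gripper's body presses on something with over 40 N, if the wrist force passes 120 N, or if a joint passes its speed limit or range.

## Working session

There is one attempt and no reset: what is moved stays moved. The work goes in short steps, Python scripts to look and compute and a shell command to move; the robot and the scene stay as the last step left them, time stands still between calls to the robot, and variables do not carry over. Pictures are saved under pics/ and viewed, and the job is handed in when it is done.

```bash
mkdir -p pics; cat > h.py <<'E'
import numpy as np, cv2
from workcell import bot
def K(p):
    h,w=p["pixels"].shape[:2]; f=h/2/np.tan(np.radians(p["vertical_fov"])/2)
    return f,p["cx"],p["cy"]
def ray(p,uv):
    f,cx,cy=K(p); R=np.array(p["R"]);t=np.array(p["t"])
    d=R.T@np.array([(uv[0]-cx)/f,(uv[1]-cy)/f,1]); return -R.T@t,d/np.linalg.norm(d)
def proj(p,X):
    f,cx,cy=K(p); c=np.array(p["R"])@np.array(X)+np.array(p["t"]); return np.array([f*c[0]/c[2]+cx,f*c[1]/c[2]+cy])
def tri(rs):
    A=np.zeros((3,3));b=np.zeros(3)
    for o,d in rs:
        M=np.eye(3)-np.outer(d,d);A+=M;b+=M@o
    return np.linalg.solve(A,b)
def atz(r,z): o,d=r; return o+d*(z-o[2])/d[2]
E
python3 - <<'E'
from h import *
for n in("scene","top"):
    p=bot.grab_frame(n); cv2.imwrite(f"pics/{n}0.png",p["pixels"]); print(n,p["vertical_fov"],p["cx"],p["cy"],np.round(p["R"],3).tolist(),p["t"])
    print({k:v for k,v in p.items() if k not in("pixels","R","t")})
    for th in["jack","jack_plate","crank","crank_grip","lock","lock_knob","vessel","stand"]:
        r=bot.trace(p,th)
        print(th,[(round(float(x["score"]),2),np.round(x["point"]).tolist(),int(x["region"].sum())) for x in r[:3]])
s=bot.observe();print(s,bot.grasp_offset)
E
```

```text
scene 57.23051422955726 316.94642324265004 194.22077739097074 [[0.52, 0.854, -0.0], [0.713, -0.434, -0.551], [-0.471, 0.286, -0.834]] [-0.24662929 -0.27175974  1.37788109]
{'vertical_fov': 57.23051422955726, 'cx': 316.94642324265004, 'cy': 194.22077739097074, 'shot': 1}
jack [(0.73, [372.0, 208.0], 3140), (0.59, [442.0, 232.0], 704)]
jack_plate [(0.84, [381.0, 193.0], 1413)]
crank [(0.6, [329.0, 226.0], 282)]
crank_grip [(0.51, [321.0, 229.0], 167)]
lock []
lock_knob []
vessel [(0.59, [388.0, 149.0], 2545), (0.58, [378.0, 121.0], 165)]
stand [(0.96, [433.0, 184.0], 3212)]
top 50.047868968168515 315.98980461307724 202.41102566254133 [[-0.016, -1.0, -0.001], [-0.996, 0.016, -0.092], [0.092, -0.001, -0.996]] [-0.01359862  0.52866339  1.32650359]
{'vertical_fov': 50.047868968168515, 'cx': 315.98980461307724, 'cy': 202.41102566254133, 'shot': 2}
jack [(0.76, [278.0, 199.0], 1429)]
jack_plate [(0.74, [269.0, 189.0], 572)]
crank [(0.75, [304.0, 198.0], 262), (0.46, [274.0, 195.0], 1339)]
crank_grip [(0.69, [320.0, 198.0], 150), (0.68, [288.0, 170.0], 139), (0.5, [234.0, 182.0], 2574)]
lock []
lock_knob []
vessel [(0.67, [242.0, 182.0], 1825)]
stand [(0.97, [199.0, 192.0], 3398)]
{'clock': 0.9, 'qpos': array([-1.17419134,  0.52137372, -0.036245  ,  1.59947524,  0.02118331,
        1.02112399, -0.11281777]), 'qd': array([ 0.00052446,  0.00043155,  0.00044213,  0.00048053,  0.00160686,
        0.00042431, -0.0001589 ]), 'joint_efforts': array([-2.54519355e-04, -9.26852202e+01,  1.97804242e+00, -3.70254600e+01,
        1.79896370e-02,  1.96352696e-03, -3.90553612e-05]), 'position': array([0.28131839, 0.55810882, 0.23131666]), 'tool_rot': array([3.14158799e+00, 1.25004752e-05, 2.67467011e+00]), 'force': array([-1.60877226, -0.19623029, -0.27955138]), 'moment': array([ 0.00182672, -0.03480477, -0.0410099 ]), 'grip_width': 0.08529353376576142} 0.0187
```

```bash
python3 - <<'E'
import cv2
a=cv2.imread("pics/scene0.png")
cv2.imwrite("pics/sc.png",cv2.resize(a[90:290,260:500],None,fx=3,fy=3,interpolation=cv2.INTER_CUBIC)[:600,:800])
a=cv2.imread("pics/top0.png")
cv2.imwrite("pics/tc.png",cv2.resize(a[130:270,160:350],None,fx=4,fy=4,interpolation=cv2.INTER_CUBIC))
E
```

```text
(no output)
```

View pics/scene0.png

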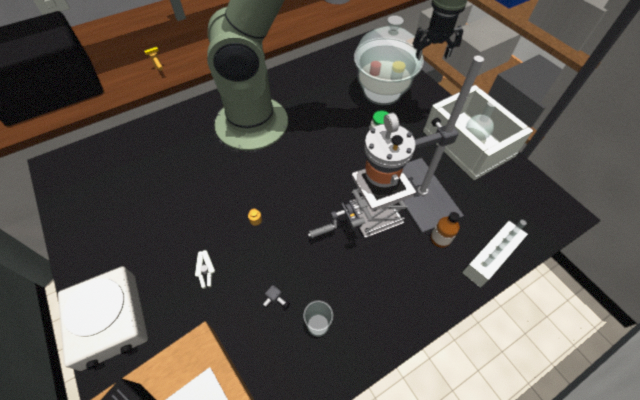

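View pics/top0.png

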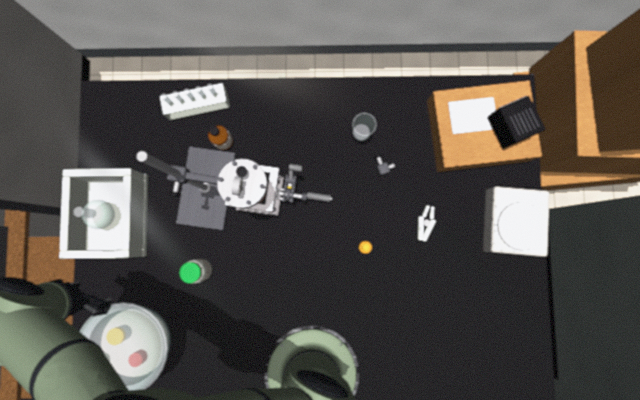

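```bash
ls -la pics
```

```text
total 1900
drwxr-xr-x 2 agent agent   4096 Dec  6 00:33 .
drwxr-xr-x 3 agent agent   4096 Dec  6 00:33 ..
-rw-r--r-- 1 agent agent 532590 Dec  6 00:33 sc.png
-rw-r--r-- 1 agent agent 439450 Dec  6 00:33 scene0.png
-rw-r--r-- 1 agent agent 490467 Dec  6 00:33 tc.png
-rw-r--r-- 1 agent agent 462941 Dec  6 00:33 top0.png
```

View pics/sc.png

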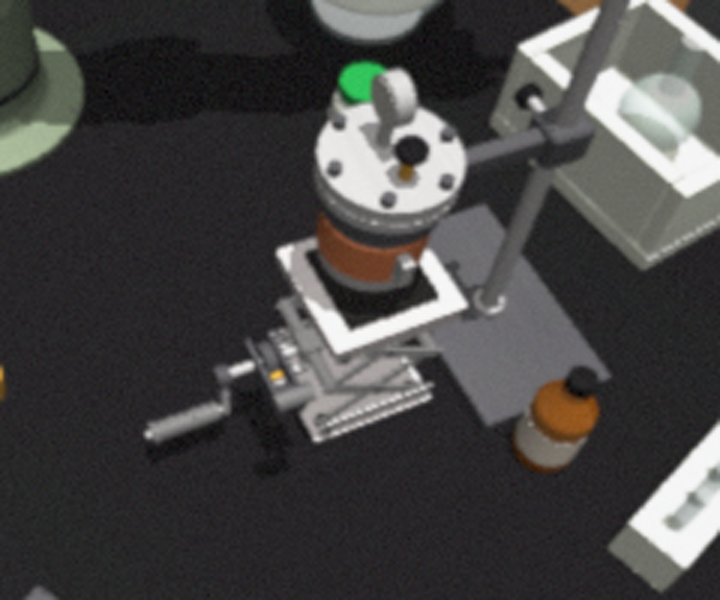

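View pics/tc.png

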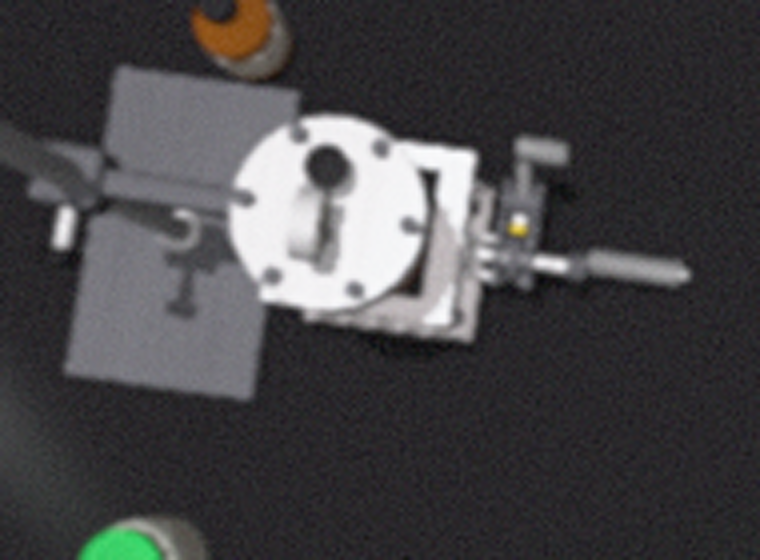

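```bash
cat > m.py <<'E'
from h import *
import pickle
s=bot.grab_frame("scene"); t=bot.grab_frame("top")
pickle.dump((s,t),open("f.pkl","wb"))
def z(u,v,o,f): return (o[0]+u/f-0.5*(1-1/f),o[1]+v/f-0.5*(1-1/f))
S=lambda u,v:ray(s,z(u,v,(260,90),3)); T=lambda u,v:ray(t,z(u,v,(160,130),4))
def show(n,a,b):
    X=tri([a,b]); d=[np.linalg.norm(np.cross(X-o,dd)) for o,dd in(a,b)]; print(n,np.round(X,4),np.round(d,4)); return X
e=show("handle outer",S(150,434),T(686,274))
i=show("handle inner",S(220,407),T(588,262))
show("arm-shaft",S(224,374),T(570,266))
# stand base corners z=.018
for c in[(118,65),(300,92),(66,374),(252,400)]: print("st",np.round(atz(T(*c),.018),4))
for c in[(607,375),(490,424),(482,207)]: print("st scene",np.round(atz(S(*c),.018),4))
show("vessel lid ctr",S(392,158),T(326,212))
# plate corners
print("plate scene z?", [np.round(atz(S(*c),.13),4) for c in[(278,250),(345,352),(467,305)]])
show("plate corner",S(467-0,305),T(478,150))
show("plate corner2 (near robot)",S(278,250),T(478,150))
show("plate corner3 ",S(345,352),T(478,152))
for n,p in(("s",s),("t",t)):
    for th in["crank_grip","lock_knob","crank_axis","lock_pivot"]:
        r=bot.trace(p,th)
        print(n,th,[(round(float(x["score"]),2),np.round(x["point"]).tolist(),int(x["region"].sum())) for x in r[:3]])
E
python3 m.py
```

```text
handle outer [ 0.54   -0.0671  0.0462] [0.0023 0.0023]
handle inner [0.5503 0.008  0.0453] [0.0013 0.0013]
arm-shaft [0.5418 0.0187 0.0878] [0.0008 0.0008]
st [0.7175 0.382  0.018 ]
st [0.6932 0.236  0.018 ]
st [0.4704 0.4202 0.018 ]
st [0.4476 0.2734 0.018 ]
st scene [0.7149 0.3794 0.018 ]
st scene [0.696 0.239 0.018]
st scene [0.4761 0.414  0.018 ]
vessel lid ctr [0.5527 0.1619 0.3236] [0.0001 0.0001]
plate scene z? [array([0.4701, 0.1253, 0.13  ]), array([0.5997, 0.1117, 0.13  ]), array([0.6177, 0.2422, 0.13  ])]
plate corner [0.639  0.1135 0.2626] [0.0548 0.0548]
plate corner2 (near robot) [0.5825 0.0526 0.3132] [0.0183 0.0183]
plate corner3  [0.6173 0.0848 0.1768] [0.0052 0.0052]
s crank_grip [(0.56, [322.0, 230.0], 107)]
s lock_knob []
s crank_axis [(0.56, [353.0, 219.0], 1068), (0.42, [320.0, 231.0], 213)]
s lock_pivot [(0.89, [354.0, 218.0], 983)]
t crank_grip [(0.53, [318.0, 195.0], 114), (0.29, [219.0, 135.0], 445)]
t lock_knob []
t crank_axis [(0.56, [291.0, 192.0], 805), (0.17, [309.0, 195.0], 232)]
t lock_pivot [(0.88, [290.0, 194.0], 704)]
```

```bash
python3 - <<'E'
import cv2
a=cv2.imread("pics/scene0.png")
cv2.imwrite("pics/sc2.png",cv2.resize(a[170:250,300:410],None,fx=7,fy=7,interpolation=cv2.INTER_CUBIC))
E
```

```text
(no output)
```

View pics/sc2.png

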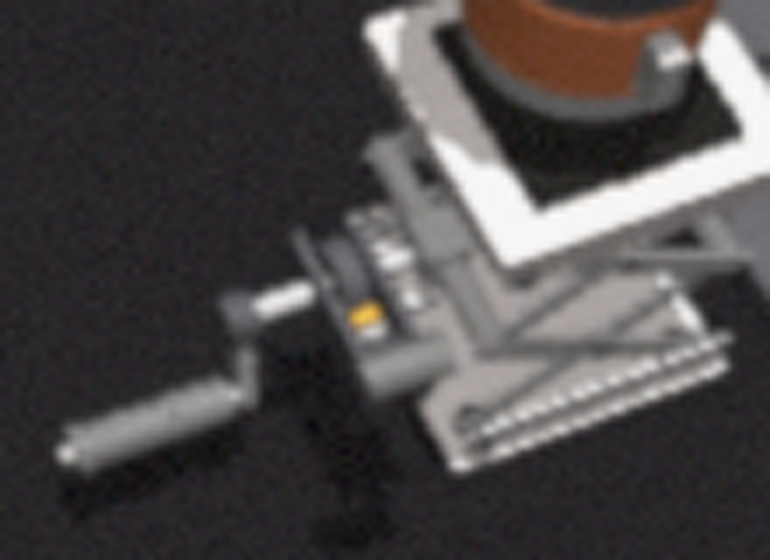

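```bash
cat > fit.py <<'E'
from h import *
import pickle
from scipy.optimize import least_squares
s,t=pickle.load(open("f.pkl","rb"))
z=lambda u,v,o,f:np.array([o[0]+u/f-0.5*(1-1/f),o[1]+v/f-0.5*(1-1/f)])
S=lambda u,v:z(u,v,(260,90),3); T=lambda u,v:z(u,v,(160,130),4); S2=lambda u,v:z(u,v,(300,170),7)
def model(q):
    x,y,yaw,za,th,zp,lk=q
    c,sn=np.cos(yaw),np.sin(yaw); W=lambda p:np.array([x+c*p[0]-sn*p[1],y+sn*p[0]+c*p[1],p[2]])
    # crank angle th from straight up toward -y
    h=lambda d:W((-188+d,-45*np.sin(th),za*1e3+45*np.cos(th))*np.array([1e-3]*3))
    k=W(np.array([-112,-44-65*np.cos(lk),za*1e3+65*np.sin(lk)])*1e-3)
    return W,h,k,W((-.188,0,za))
obs=[]
def res(q,pr=False):
    W,h,k,a=model(q); zp=q[5]; r=[]
    def ad(n,p,X,uv):
        e=proj(p,X)-uv; r.extend(e)
        if pr: print(n,np.round(e,2))
    ad("ho s",s,h(-38),S(150,434)); ad("ho t",t,h(-38),T(686,274))
    ad("hi s",s,h(38),S(220,407)); ad("hi t",t,h(38),T(588,262))
    ad("shaft s",s,W((-.146,0,q[3])),S(224,374)); ad("shaft t",t,W((-.146,0,q[3])),T(570,266))
    for n,X,uv in(("p1",(-.067,.062,zp),(278,250)),("p2",(-.067,-.062,zp),(345,352)),("p3",(.067,-.062,zp),(467,305))): ad(n,s,W(X),S(*uv))
    ad("p2t",t,W((-.067,-.062,zp)),T(478,150))
    ad("b s",s,W((-.067,-.062,0)),S2(460,470)); ad("b2 s",s,W((.067,-.062,0)),S2(730,368))
    ad("knob t",t,k,T(545,150))
    if KS: ad("knob s",s,k,S2(410,367))
    return np.array(r)
for KS in(0,1):
    f=least_squares(res,[.56,.15,1.43,.09,3.1,.13,1.1],loss="soft_l1")
    print(np.round(f.x,4),f.cost); res(f.x,True)
    W,h,k,a=model(f.x); print("grip",h(0),"knob",k,"axis",a,"pivot",W((-.112,-.044,f.x[3])))
print("knob seen in scene at",proj(s,k))
E
python3 fit.py
```

```text
[0.5648 0.1598 1.4165 0.0887 2.9322 0.1737 1.0881] 6.148045300861724
ho s [-0.23 -0.26]
ho t [-1.38 -0.04]
hi s [ 0.3  -0.04]
hi t [-1.09 -0.39]
shaft s [-0.51  0.47]
shaft t [ 1.29 -0.12]
p1 [-0.6  -0.39]
p2 [-2.7   0.44]
p3 [ 0.7  -0.01]
p2t [-1.22  0.22]
b s [-0.47  0.58]
b2 s [-0.4   0.34]
knob t [-1.1  -0.14]
grip [ 0.5451541  -0.02737701  0.04471413] knob [0.62088469 0.03775793 0.14630458] axis [ 0.53591342 -0.02593975  0.08873167] pivot [0.59107099 0.04239504 0.08873167]
[0.5647 0.16   1.4179 0.0888 2.9361 0.1734 1.0833] 6.22553011474429
ho s [-0.18 -0.27]
ho t [-1.43 -0.06]
hi s [ 0.34 -0.08]
hi t [-1.14 -0.38]
shaft s [-0.45  0.47]
shaft t [ 1.24 -0.16]
p1 [-0.59 -0.35]
p2 [-2.63  0.45]
p3 [ 0.71 -0.05]
p2t [-1.29  0.23]
b s [-0.4   0.55]
b2 s [-0.37  0.27]
knob t [-1.17 -0.26]
knob s [-0.34  0.04]
grip [ 0.54516063 -0.02722144  0.04474177] knob [0.62124309 0.03794818 0.14622204] axis [ 0.53608495 -0.02582243  0.08879486] pivot [0.59114989 0.04258702 0.08879486]
knob seen in scene at [357.80117605 222.03696332]
```

```bash
python3 -m handwheel '[[0,0,0,0,0,0.0285],[0,0,0,0,0,0.0285],[0,0,0,0,0,0.0285],[0,0,0,0,0,0.0285],[0,0,0,0,0,0.0285],[0,0,0,0,0,0.0285],[0,0,0,0,0,0.029],[0,0,0,0,0,0]]'; python3 -m handwheel '[[-0.9,0.4,0,0,0,0],[-0.9,0.4,0,0,0,0],[-0.9,0.4,0,0,0,0],[-0.9,0.4,0,0,0,0]]'
```

```text
clock: 2.4
position: [0.2811, 0.5582, 0.2312]
tool_rot: [3.141, 0.0, 1.419]
force: [-0.1, 0.3, 0.2]
grip_width: 0.0854
clock: 2.9
position: [0.3074, 0.4623, 0.2314]
tool_rot: [3.141, -0.0, 1.424]
force: [0.7, -0.2, 0.3]
grip_width: 0.0853
```

```bash
python3 -m handwheel '[[-0.98,0.42,0,0,0,0],[-0.98,0.42,0,0,0,0],[-0.98,0.42,0,0,0,0],[-0.98,0.42,0,0,0,0],[-0.98,0.42,0,0,0,0],[-0.98,0.42,0,0,0,0]]'; python3 -m handwheel '[[-0.98,0.42,0,0,0,0],[-0.98,0.42,0,0,0,0],[-0.98,0.42,0,0,0,0],[-0.98,0.42,0,0,0,0],[-0.98,0.42,0,0,0,0],[-0.98,0.42,0,0,0,0],[0,0,0,0,0,0]]'; python3 -c "
from h import *
print(bot.observe()['qpos'])"
```

```text
clock: 3.65
position: [0.3473, 0.3074, 0.2314]
tool_rot: [3.141, -0.0, 1.424]
force: [0.1, -0.4, -0.2]
grip_width: 0.0853
clock: 4.53
position: [0.3874, 0.152, 0.2315]
tool_rot: [3.141, -0.0, 1.42]
force: [-0.3, -0.7, 0.1]
grip_width: 0.0853
[-0.87926585  0.19801512  0.42057884  2.13130437 -0.10857557  0.8316003
 -0.54338195]
```

```bash
python3 -m handwheel '[[-0.9,0.1,0,0,0,0],[-0.9,0.2,0,0,0,0],[-0.9,0.5,0,0,0,0],[-0.9,0.9,0,0,0,0],[-0.9,0.9,0,0,0,0],[-0.9,0.9,0,0,0,0],[-0.9,0.9,0,0,0,0],[-0.06,0.9,0,0,0,0]]'; python3 -m handwheel '[[0,0.9,0.3,0,0,0],[0,0.9,0.5,0,0,0],[0,0.24,0.8,0,0,0],[0,0,0,0,0,0]]';python3 -c "
from h import *
print(bot.observe()['qpos'],bot.observe()['position'])
for n in('scene','top'):
    p=bot.grab_frame(n);a=p['pixels'];a=a[130:280,260:460] if n=='scene' else a[130:270,220:400];cv2.imwrite(f'pics/{n}1.png',cv2.resize(a,None,fx=4,fy=4,interpolation=cv2.INTER_CUBIC))
"
```

```text
clock: 5.52
position: [0.4944, -0.0248, 0.2314]
tool_rot: [3.141, 0.0, 1.42]
force: [-0.1, 1.1, -0.9]
grip_width: 0.0858
clock: 6.02
position: [0.543, -0.0313, 0.1897]
tool_rot: [-3.139, 0.001, 1.42]
force: [-0.3, -0.6, -0.1]
grip_width: 0.0852
[-0.39415856  0.48861181  0.47244292  1.87327698 -0.2876463   0.85021057
  0.07224458] [ 0.54301441 -0.03131527  0.18965773]
```

View pics/scene1.png

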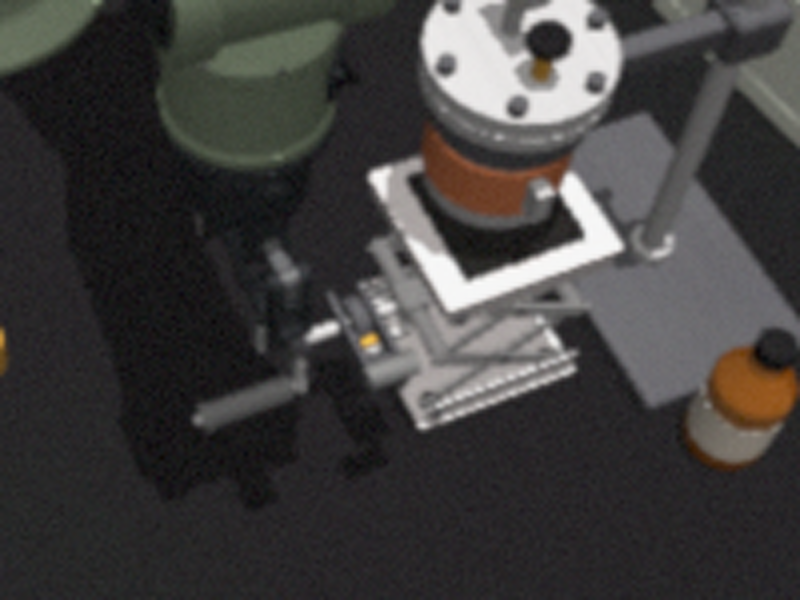

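View pics/top1.png

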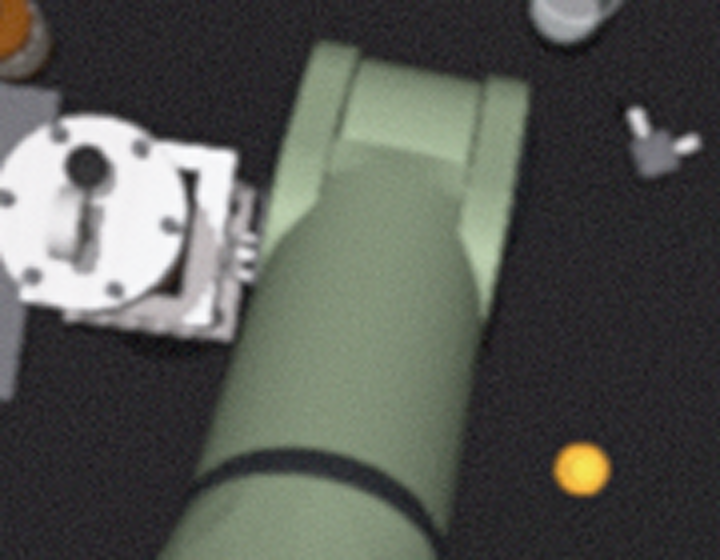

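```bash
python3 -m handwheel '[[-0.08,0.06,0.8,0,0,0],[0,0,0.9,0,0,0],[0,0,0.9,0,0,0],[0,0,0.9,0,0,0],[0,0,0.9,0,0,0],[0,0,0.9,0,0,0],[0,0,0.8,0,0,0],[0,0,0.4,0,0,0]]'; python3 -c "
from h import *
p=bot.grab_frame('scene');a=p['pixels'];a=a[130:280,260:460];cv2.imwrite(f'pics/s2.png',cv2.resize(a,None,fx=4,fy=4,interpolation=cv2.INTER_CUBIC))
print(bot.observe()['position'])
"
```

```text
clock: 7.12
position: [0.5451, -0.0336, 0.0288]
tool_rot: [-3.142, -0.0, 1.419]
force: [-0.1, -0.6, -0.6]
grip_width: 0.0853
[ 0.54483219 -0.03366273  0.02799786]
```

View pics/s2.png

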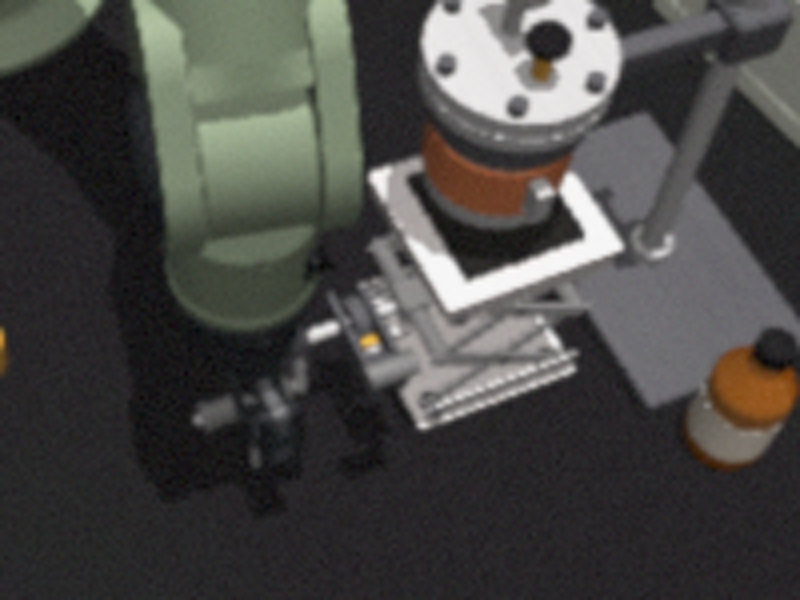

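```bash
python3 -m handwheel '[[0,0,0.08,0,0,0],[0,0,0,0,0,0],[0,0,0,0,0,0],[0,0,0,0,0,0],[0,0,0,0,0,0]]' 1 60; python3 -c "
from h import *
o=bot.observe();print(o['position'],o['force'],o['moment'],o['grip_width'])"
```

```text
clock: 7.8
position: [0.5454, -0.0338, 0.0271]
tool_rot: [3.141, -0.0, 1.418]
force: [-2.6, 1.5, 5.8]
grip_width: 0.0186
[ 0.54543402 -0.03382953  0.02706996] [-2.55351517  1.46769372  5.75455154] [ 0.28550844  0.6322499  -0.00559463] 0.018622024550828124
```

```bash
cat > c.py <<'E'
from h import *
import sys,json
# usage: c.py da n [uc zc]
U=np.array([np.sin(1.418),-np.cos(1.418)]); X=np.array([np.cos(1.418),np.sin(1.418)])
def uz(): 
    o=bot.observe(); return o['position'][:2]@U, o['position'][2]+.0187, o['position'][:2]@X,o
def plan(a,zc,uc,R,da,n):
    rows=[];p=np.array([uc-R*np.sin(a),zc-R*np.cos(a)])
    for i in range(n):
        a+=da;zc+=.0014*da
        q=np.array([uc-R*np.sin(a),zc-R*np.cos(a)]); d=(q-p)/.025; p=q
        rows.append([0,round(d[0],2),round(-d[1],2),0,0,0])
    return rows,a,zc
if __name__=="__main__":
    u,z,x,o=uz(); uc,zc=float(sys.argv[3]),float(sys.argv[4])
    a=np.arctan2(-(u-uc),-(z-zc)); R=np.hypot(u-uc,z-zc)
    a=a%(2*np.pi) if a<-.5 else a
    t=np.array([-np.cos(a),np.sin(a)]); n=np.array([np.sin(a),np.cos(a)])
    F=o['force'];Fu=np.array([F[:2]@U,F[2]])
    print("u,z,x",round(u,4),round(z,4),round(x,4),"a",round(a,3),"R",round(R,4),"Ft",round(Fu@t,2),"Fn(out->in)",round(Fu@n,2),"Fx",round(F[:2]@X,2),"clock",o['clock'])
    r,a,zc=plan(a,zc,uc,.045,float(sys.argv[1]),int(sys.argv[2])); print(json.dumps(r),round(a,3),round(zc,4))
E
python3 c.py 0.2 8 .5337 .0888
```

```text
u,z,x 0.5442 0.0458 0.0496 a -0.24 R 0.0443 Ft 1.3 Fn(out->in) 6.24 Fx 1.06 clock 7.8
[[0, -0.36, 0.04, 0, 0, 0], [0, -0.36, -0.03, 0, 0, 0], [0, -0.35, -0.1, 0, 0, 0], [0, -0.32, -0.17, 0, 0, 0], [0, -0.28, -0.23, 0, 0, 0], [0, -0.23, -0.28, 0, 0, 0], [0, -0.18, -0.32, 0, 0, 0], [0, -0.11, -0.35, 0, 0, 0]] 1.36 0.091
```

```bash
python3 -m handwheel '[[0,-0.36,0.04,0,0,0],[0,-0.36,-0.03,0,0,0]]'; python3 c.py .2 2 .5337 .0888; python3 -m handwheel '[[0,-0.35,-0.1,0,0,0],[0,-0.32,-0.17,0,0,0]]'; python3 c.py .2 8 .5337 .0892
```

```text
clock: 8.05
position: [0.5289, -0.0313, 0.027]
tool_rot: [3.138, -0.0, 1.418]
force: [6.0, -0.0, 1.9]
grip_width: 0.0186
u,z,x 0.5275 0.0457 0.0496 a 0.142 R 0.0436 Ft -5.61 Fn(out->in) 2.74 Fx 0.88 clock 8.05
[[0, -0.35, -0.1, 0, 0, 0], [0, -0.32, -0.16, 0, 0, 0]] 0.542 0.0894
clock: 8.3
position: [0.512, -0.0287, 0.0336]
tool_rot: [3.139, -0.0, 1.418]
force: [6.0, -0.0, -2.3]
grip_width: 0.0181
u,z,x 0.5104 0.0523 0.0496 a 0.563 R 0.0436 Ft -6.23 Fn(out->in) 1.2 Fx 0.87 clock 8.3
[[0, -0.28, -0.23, 0, 0, 0], [0, -0.23, -0.28, 0, 0, 0], [0, -0.17, -0.33, 0, 0, 0], [0, -0.11, -0.35, 0, 0, 0], [0, -0.04, -0.37, 0, 0, 0], [0, 0.03, -0.37, 0, 0, 0], [0, 0.1, -0.36, 0, 0, 0], [0, 0.17, -0.33, 0, 0, 0]] 2.163 0.0914
```

```bash
python3 -m handwheel '[[0,-0.28,-0.23,0,0,0],[0,-0.23,-0.28,0,0,0],[0,-0.17,-0.33,0,0,0],[0,-0.11,-0.35,0,0,0]]'; python3 c.py .2 2 .5337 .0905; python3 -m handwheel '[[0,-0.04,-0.37,0,0,0],[0,0.03,-0.37,0,0,0],[0,0.1,-0.36,0,0,0],[0,0.17,-0.33,0,0,0]]'; python3 c.py .2 8 .5337 .0917
```

```text
clock: 8.8
position: [0.4915, -0.0255, 0.0634]
tool_rot: [3.141, -0.0, 1.418]
force: [6.3, 1.6, -5.7]
grip_width: 0.0182
u,z,x 0.4896 0.0821 0.0496 a 1.383 R 0.0448 Ft -6.73 Fn(out->in) 4.81 Fx 2.55 clock 8.8
[[0, -0.03, -0.37, 0, 0, 0], [0, 0.04, -0.37, 0, 0, 0]] 1.783 0.0911
clock: 9.3
position: [0.4975, -0.0265, 0.0992]
tool_rot: [-3.14, -0.0, 1.418]
force: [0.6, 3.6, -9.0]
grip_width: 0.0183
u,z,x 0.4958 0.1179 0.0496 a 2.175 R 0.0461 Ft -7.4 Fn(out->in) 5.14 Fx 3.68 clock 9.3
[[0, 0.23, -0.29, 0, 0, 0], [0, 0.28, -0.23, 0, 0, 0], [0, 0.32, -0.17, 0, 0, 0], [0, 0.35, -0.11, 0, 0, 0], [0, 0.36, -0.03, 0, 0, 0], [0, 0.36, 0.04, 0, 0, 0], [0, 0.34, 0.11, 0, 0, 0], [0, 0.31, 0.17, 0, 0, 0]] 3.775 0.0939
```

```bash
python3 c.py .2 4 .5337 .0933; python3 -m handwheel '[[0,0.23,-0.29,0,0,0],[0,0.28,-0.24,0,0,0]]'; python3 c.py .2 4 .5337 .0938
```

```text
u,z,x 0.4958 0.1179 0.0496 a 2.146 R 0.0452 Ft -7.54 Fn(out->in) 4.93 Fx 3.68 clock 9.3
[[0, 0.22, -0.29, 0, 0, 0], [0, 0.28, -0.24, 0, 0, 0], [0, 0.32, -0.18, 0, 0, 0], [0, 0.34, -0.12, 0, 0, 0]] 2.946 0.0944
clock: 9.55
position: [0.5099, -0.0285, 0.1123]
tool_rot: [-3.14, 0.0, 1.418]
force: [-3.4, 4.9, -5.1]
grip_width: 0.0182
u,z,x 0.5083 0.131 0.0495 a 2.543 R 0.045 Ft -6.21 Fn(out->in) 1.91 Fx 4.3 clock 9.55
[[0, 0.32, -0.18, 0, 0, 0], [0, 0.34, -0.12, 0, 0, 0], [0, 0.36, -0.05, 0, 0, 0], [0, 0.36, 0.03, 0, 0, 0]] 3.343 0.0949
```

```bash
python3 -m handwheel '[[0,0.32,-0.18,0,0,0],[0,0.34,-0.12,0,0,0],[0,0.36,-0.05,0,0,0],[0,0.36,0.03,0,0,0]]'; python3 c.py .2 4 .5337 .0949
```

```text
clock: 10.05
position: [0.5443, -0.0338, 0.1203]
tool_rot: [-3.14, -0.0, 1.418]
force: [-6.8, 4.4, 0.6]
grip_width: 0.0183
u,z,x 0.5431 0.139 0.0495 a 3.351 R 0.0451 Ft -7.32 Fn(out->in) 0.94 Fx 3.3 clock 10.05
[[0, 0.34, 0.1, 0, 0, 0], [0, 0.31, 0.16, 0, 0, 0], [0, 0.27, 0.22, 0, 0, 0], [0, 0.22, 0.27, 0, 0, 0]] 4.151 0.096
```

```bash
python3 -m handwheel '[[0,0.34,0.1,0,0,0],[0,0.31,0.16,0,0,0],[0,0.27,0.22,0,0,0]]'; python3 c.py .2 4 .5337 .0957;python3 -c "
from h import *
p=bot.grab_frame('scene');a=p['pixels'];a=a[130:280,260:460];cv2.imwrite(f'pics/s3.png',cv2.resize(a,None,fx=4,fy=4,interpolation=cv2.INTER_CUBIC))
"; python3 c.py .2 4 .5337 .0957
```

```text
clock: 10.42
position: [0.5673, -0.0373, 0.1083]
tool_rot: [-3.141, -0.0, 1.418]
force: [-7.9, 4.6, 2.5]
grip_width: 0.0181
u,z,x 0.5664 0.127 0.0494 a 3.948 R 0.0453 Ft -7.68 Fn(out->in) 4.4 Fx 3.39 clock 10.425
[[0, 0.22, 0.27, 0, 0, 0], [0, 0.16, 0.31, 0, 0, 0], [0, 0.09, 0.34, 0, 0, 0], [0, 0.02, 0.35, 0, 0, 0]] 4.748 0.0968
u,z,x 0.5668 0.1264 0.0494 a 3.965 R 0.0451 Ft -5.63 Fn(out->in) 3.0 Fx 2.53 clock 10.475
[[0, 0.22, 0.28, 0, 0, 0], [0, 0.16, 0.31, 0, 0, 0], [0, 0.09, 0.34, 0, 0, 0], [0, 0.02, 0.35, 0, 0, 0]] 4.765 0.0968
```

View pics/s3.png

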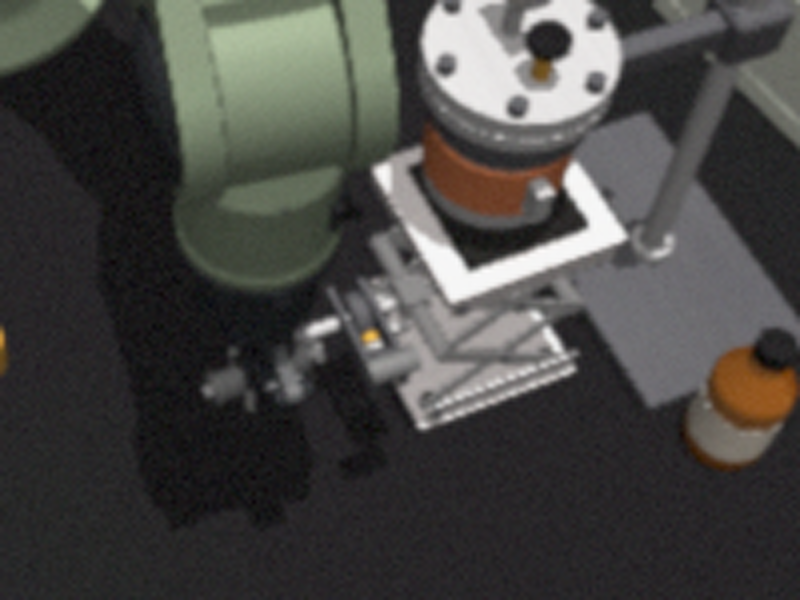

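```bash
python3 -m handwheel '[[0,0.22,0.28,0,0,0],[0,0.16,0.31,0,0,0],[0,0.09,0.34,0,0,0]]'; python3 c.py .2 4 .5337 .0965
```

```text
clock: 10.85
position: [0.5792, -0.0392, 0.0852]
tool_rot: [3.142, -0.0, 1.418]
force: [-4.0, 2.6, 6.7]
grip_width: 0.0178
u,z,x 0.5784 0.1039 0.0494 a 4.549 R 0.0453 Ft -7.35 Fn(out->in) 3.23 Fx 1.95 clock 10.85
[[0, 0.02, 0.35, 0, 0, 0], [0, -0.05, 0.34, 0, 0, 0], [0, -0.12, 0.33, 0, 0, 0], [0, -0.18, 0.3, 0, 0, 0]] 5.349 0.0976
```

```bash
python3 -m handwheel '[[0,0.02,0.35,0,0,0],[0,-0.05,0.34,0,0,0],[0,-0.12,0.33,0,0,0],[0,-0.18,0.3,0,0,0]]'; python3 c.py .2 4 .5337 .0976
```

```text
clock: 11.35
position: [0.5719, -0.038, 0.0526]
tool_rot: [3.139, -0.0, 1.418]
force: [-1.8, 4.2, 14.3]
grip_width: 0.0182
u,z,x 0.571 0.0713 0.0495 a 5.326 R 0.0456 Ft -10.3 Fn(out->in) 10.2 Fx 3.89 clock 11.35
[[0, -0.24, 0.26, 0, 0, 0], [0, -0.28, 0.21, 0, 0, 0], [0, -0.32, 0.15, 0, 0, 0], [0, -0.35, 0.08, 0, 0, 0]] 6.126 0.0987
```

```bash
python3 -m handwheel '[[0,-0.14,0.12,0,0,0]]'; python3 c.py .1 4 .5337 .0977
```

```text
clock: 11.48
position: [0.5691, -0.0376, 0.0498]
tool_rot: [3.138, -0.0, 1.418]
force: [8.0, 1.0, 9.4]
grip_width: 0.0177
u,z,x 0.5682 0.0685 0.0494 a 5.415 R 0.0452 Ft -12.23 Fn(out->in) 0.13 Fx 2.19 clock 11.475
[[0, -0.12, 0.13, 0, 0, 0], [0, -0.14, 0.11, 0, 0, 0], [0, -0.15, 0.1, 0, 0, 0], [0, -0.16, 0.08, 0, 0, 0]] 5.815 0.0983
```

```bash
python3 -m handwheel '[[0,-0.12,0.12,0,0,0]]'; python3 c.py .1 4 .5337 .0978; python3 -c "
from h import *
p=bot.grab_frame('scene')"; python3 c.py .1 4 .5337 .0978
```

```text
clock: 11.6
position: [0.5669, -0.0373, 0.0472]
tool_rot: [3.136, -0.0, 1.418]
force: [8.0, 1.1, 8.8]
grip_width: 0.018
u,z,x 0.5659 0.0659 0.0494 a 5.492 R 0.0453 Ft -11.75 Fn(out->in) 0.69 Fx 2.33 clock 11.6
[[0, -0.13, 0.12, 0, 0, 0], [0, -0.14, 0.1, 0, 0, 0], [0, -0.15, 0.09, 0, 0, 0], [0, -0.16, 0.07, 0, 0, 0]] 5.892 0.0984
u,z,x 0.5655 0.0656 0.0495 a 5.504 R 0.0453 Ft -9.95 Fn(out->in) 0.75 Fx 2.64 clock 11.65
[[0, -0.13, 0.11, 0, 0, 0], [0, -0.15, 0.1, 0, 0, 0], [0, -0.16, 0.09, 0, 0, 0], [0, -0.16, 0.07, 0, 0, 0]] 5.904 0.0984
```

```bash
python3 -m handwheel '[[0,-0.13,0.11,0,0,0],[0,-0.15,0.1,0,0,0]]'; python3 c.py .1 4 .5337 .0981; python3 -c "
from h import *
p=bot.grab_frame('scene')"; python3 c.py .1 4 .5337 .0981
```

```text
clock: 11.9
position: [0.5608, -0.0363, 0.0422]
tool_rot: [3.135, -0.0, 1.418]
force: [12.6, -0.5, 6.9]
grip_width: 0.018
u,z,x 0.5598 0.0609 0.0495 a 5.671 R 0.0455 Ft -14.2 Fn(out->in) -1.51 Fx 1.4 clock 11.9
[[0, -0.15, 0.09, 0, 0, 0], [0, -0.16, 0.07, 0, 0, 0], [0, -0.17, 0.06, 0, 0, 0], [0, -0.17, 0.04, 0, 0, 0]] 6.071 0.0987
u,z,x 0.5593 0.0606 0.0494 a 5.685 R 0.0454 Ft -13.81 Fn(out->in) -2.85 Fx 2.29 clock 11.95
[[0, -0.15, 0.09, 0, 0, 0], [0, -0.16, 0.07, 0, 0, 0], [0, -0.17, 0.06, 0, 0, 0], [0, -0.17, 0.04, 0, 0, 0]] 6.085 0.0987
```

```bash
python3 -m handwheel '[[0,0,0,0,0,0],[0,0,0,0,0,0],[0,0,0,0,0,0],[0,0,0,0,0,0],[0,0,0,0,0,0]]' -1; python3 -m handwheel '[[0,0,-0.5,0,0,0],[0,0,-0.8,0,0,0],[0,0,-0.8,0,0,0],[0,0,-0.8,0,0,0],[0,0,-0.8,0,0,0],[0,0,-0.8,0,0,0],[0,0,-0.8,0,0,0],[0,0,0,0,0,0]]'; python3 -c "
from h import *
p=bot.grab_frame('scene');cv2.imwrite(f'pics/s4.png',cv2.resize(p['pixels'][130:280,260:460],None,fx=4,fy=4,interpolation=cv2.INTER_CUBIC));print(proj(p,[.6209,.038,.154]))
p=bot.grab_frame('top');cv2.imwrite(f'pics/t4.png',cv2.resize(p['pixels'][130:270,220:400],None,fx=4,fy=4,interpolation=cv2.INTER_CUBIC));print(proj(p,[.6209,.038,.154]))
"
```

```text
clock: 12.58
position: [0.5574, -0.0358, 0.0405]
tool_rot: [-3.141, 0.0, 1.418]
force: [-0.4, 0.2, 0.0]
grip_width: 0.0851
clock: 13.58
position: [0.5581, -0.0359, 0.1749]
tool_rot: [3.139, -0.001, 1.418]
force: [0.6, -0.2, -0.0]
grip_width: 0.0854
[358.01595786 220.49244868]
[294.55634774 166.51210834]
```

View pics/s4.png

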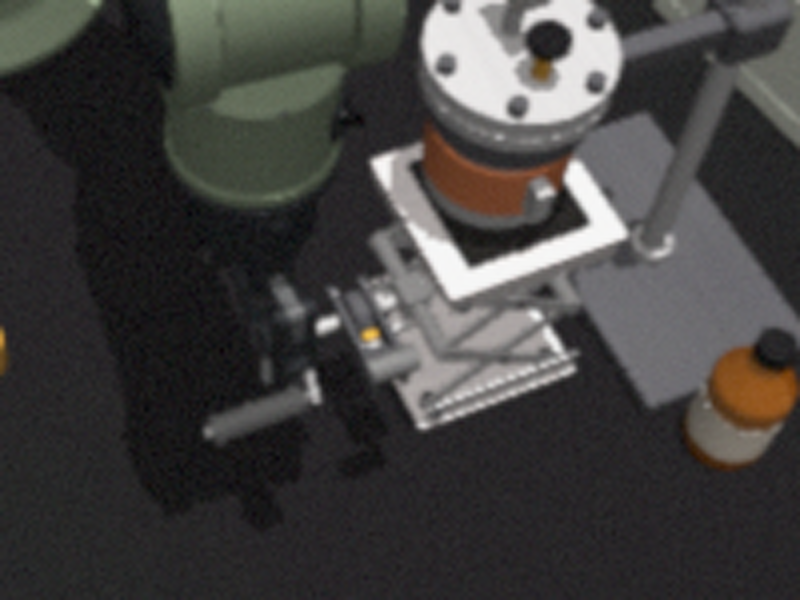

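View pics/t4.png

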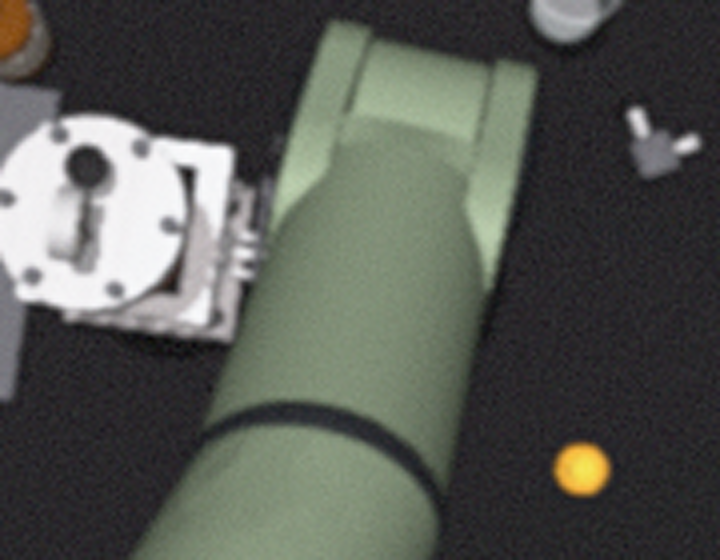

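```bash
python3 -m handwheel '[[0,0,-0.8,0,0,0],[0,0,-0.8,0,0,0],[0,0,0,0,0.028,0],[0,0,0,0,0.028,0],[0,0,0,0,0.028,0],[0,0,0,0,0,0]]' 1 60; cat > l.py <<'E'
from h import *
from c import U,X
from scipy.spatial.transform import Rotation as Ro
import sys
o=bot.observe(); R=Ro.from_euler('xyz',o['tool_rot']).as_matrix(); p=o['position']
print("X,u,z",np.round([p[:2]@X,p[:2]@U,p[2]],4),"F X,u,z",np.round([o['force'][:2]@X,o['force'][:2]@U,o['force'][2]],2),o['clock'])
prev=p
for a in sys.argv[1:]:
    t=np.array(eval(a)); w=np.array([*(t[0]*X+t[1]*U),t[2]]); d=R.T@(w-prev)/.025; prev=w; print(a,np.round(d,2).tolist())
E
python3 l.py "(.132,.600,.22)" "(.132,.600,.175)"; python3 -c "
from h import *
print(bot.observe()['qpos'])
p=bot.grab_frame('scene');cv2.imwrite(f'pics/s5.png',cv2.resize(p['pixels'][60:280,240:500],None,fx=3,fy=3,interpolation=cv2.INTER_CUBIC)[:600,:800])"
```

```text
clock: 14.42
position: [0.5563, -0.04, 0.2113]
tool_rot: [-3.138, -0.525, 1.408]
force: [0.4, 0.1, 0.3]
grip_width: -0.0001
X,u,z [0.0451 0.5559 0.2113] F X,u,z [0.17 0.4  0.32] 14.425
(.132,.600,.22) [3.2, 1.74, 1.44]
(.132,.600,.175) [-0.9, 0.01, 1.56]
[ 0.09096344  0.52214174  0.23646522  1.82354089 -0.75743741  1.04458191
  0.61260201]
```

View pics/s5.png

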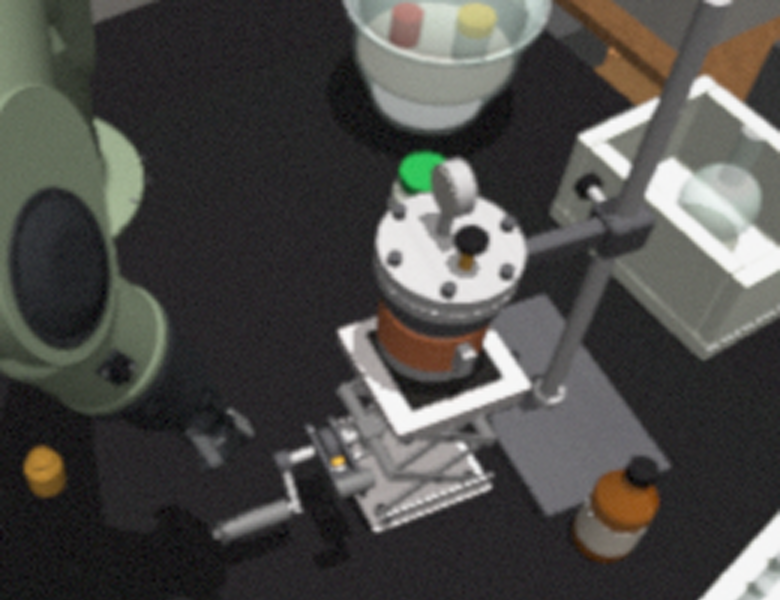

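```bash
python3 -m handwheel '[[0.8,0.44,0.36,0,0,0],[0.8,0.44,0.36,0,0,0],[0.8,0.44,0.36,0,0,0],[0.8,0.44,0.36,0,0,0],[0,0,0,0,0,0]]'; python3 l.py "(.132,.603,.200)" "(.132,.603,.180)" "(.132,.603,.170)" "(.132,.603,.165)"; python3 -c "
from h import *
print(bot.observe()['qpos'])
p=bot.grab_frame('scene');cv2.imwrite(f'pics/s6.png',cv2.resize(p['pixels'][60:280,240:500],None,fx=3,fy=3,interpolation=cv2.INTER_CUBIC)[:600,:800])"
```

```text
clock: 15.1
position: [0.6143, 0.0474, 0.2217]
tool_rot: [-3.141, -0.524, 1.423]
force: [-0.6, -0.6, -0.0]
grip_width: 0.0003
X,u,z [0.1404 0.5999 0.2217] F X,u,z [-0.67 -0.46 -0.02] 15.1
(.132,.603,.200) [-0.72, 0.12, 0.58]
(.132,.603,.180) [-0.4, 0.0, 0.69]
(.132,.603,.170) [-0.2, 0.0, 0.35]
(.132,.603,.165) [-0.1, 0.0, 0.17]
[-0.05358399  0.55466886  0.21335265  1.72519375 -0.77125021  1.01831238
  0.44833731]
```

View pics/s6.png

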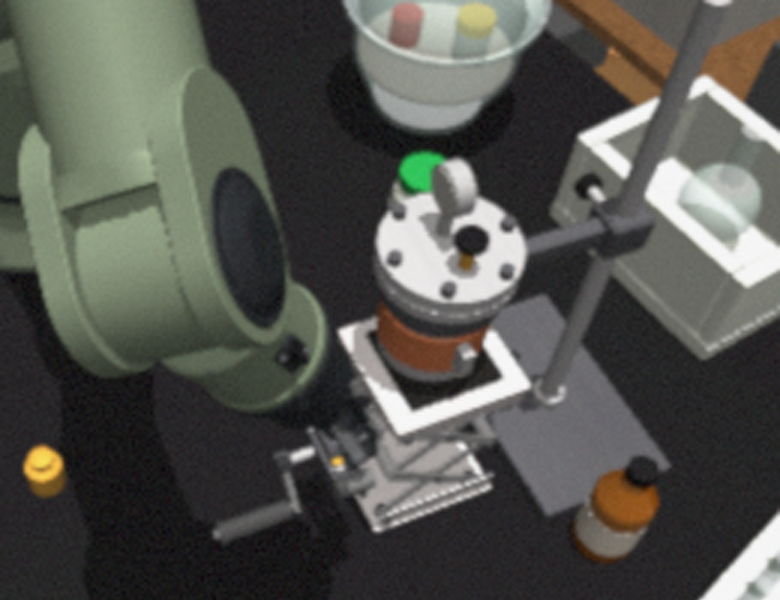

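```bash
python3 -m handwheel '[[-0.72,0.12,0.58,0,0,0],[-0.4,0,0.69,0,0,0],[0,0,0,0,0,0]]'; python3 l.py "(.132,.603,.175)" "(.132,.603,.170)" "(.132,.603,.165)" ; python3 -m handwheel '[[-0.2,0,0.35,0,0,0],[0,0,0,0,0,0]]';python3 l.py "(.132,.603,.165)" "(.132,.606,.162)" "(.132,.609,.160)"
```

```text
clock: 15.52
position: [0.6148, 0.0354, 0.1787]
tool_rot: [-3.138, -0.524, 1.416]
force: [0.6, -0.4, -0.4]
grip_width: -0.0001
X,u,z [0.1286 0.6022 0.1787] F X,u,z [-0.32  0.62 -0.39] 15.525
(.132,.603,.175) [0.04, 0.03, 0.2]
(.132,.603,.170) [-0.1, 0.0, 0.17]
(.132,.603,.165) [-0.1, 0.0, 0.17]
clock: 15.78
position: [0.6156, 0.0353, 0.1699]
tool_rot: [-3.14, -0.524, 1.418]
force: [0.2, 0.1, 0.4]
grip_width: 0.0002
X,u,z [0.1286 0.603  0.1699] F X,u,z [0.17 0.19 0.42] 15.775
(.132,.603,.165) [0.02, -0.0, 0.24]
(.132,.606,.162) [-0.06, 0.12, 0.1]
(.132,.609,.160) [-0.04, 0.12, 0.07]
```

```bash
python3 -m handwheel '[[0,0,0.2,0,0,0],[-0.08,0.2,0.1,0,0,0],[0,0,0,0,0,0]]'; python3 l.py "(.1286,.615,.158)" "(.1286,.624,.150)" "(.1286,.631,.139)" "(.1286,.636,.127)" "(.1286,.638,.114)" "(.1286,.638,.101)"
```

```text
clock: 16.15
position: [0.6226, 0.036, 0.1637]
tool_rot: [3.138, -0.524, 1.419]
force: [2.9, -2.2, 7.6]
grip_width: 0.0002
X,u,z [0.1303 0.6099 0.1637] F X,u,z [-1.75  3.24  7.57] 16.15
(.1286,.615,.158) [-0.17, 0.2, 0.16]
(.1286,.624,.150) [-0.16, 0.36, 0.28]
(.1286,.631,.139) [-0.22, 0.28, 0.38]
(.1286,.636,.127) [-0.24, 0.2, 0.42]
(.1286,.638,.114) [-0.26, 0.08, 0.45]
(.1286,.638,.101) [-0.26, -0.0, 0.45]
```

```bash
python3 l.py "(.130,.610,.172)" "(.130,.592,.172)" "(.130,.592,.158)" ; python3 -m handwheel '[[0.15,0,-0.3,0,0,0],[0,-0.7,0,0,0,0],[-0.28,0,0.48,0,0,0],[0,0,0,0,0,0]]'; python3 l.py "(.130,.597,.158)"; python3 -m handwheel '[[0,0.2,0,0,0,0],[0,0,0,0,0,0]]'; python3 l.py "(.130,.597,.158)"
```

```text
X,u,z [0.1303 0.6099 0.1637] F X,u,z [-1.75  3.24  7.57] 16.15
(.130,.610,.172) [0.15, 0.01, -0.29]
(.130,.592,.172) [0.0, -0.72, -0.0]
(.130,.592,.158) [-0.28, -0.0, 0.48]
clock: 16.65
position: [0.6034, 0.0387, 0.1562]
tool_rot: [-3.139, -0.524, 1.417]
force: [-0.0, -0.4, 0.3]
grip_width: 0.0001
X,u,z [0.1301 0.5905 0.1562] F X,u,z [-0.39  0.01  0.26] 16.65
(.130,.597,.158) [0.03, 0.26, -0.06]
clock: 16.9
position: [0.6093, 0.0377, 0.1572]
tool_rot: [-3.142, -0.524, 1.418]
force: [-0.9, -0.8, 0.4]
grip_width: 0.0004
X,u,z [0.1299 0.5964 0.1572] F X,u,z [-0.93 -0.75  0.4 ] 16.9
(.130,.597,.158) [0.02, 0.02, -0.03]
```

```bash
python3 -m handwheel '[[0,0.2,0,0,0,0],[0,0.2,0,0,0,0],[0,0,0,0,0,0]]'; python3 l.py "(.130,.618,.152)"; python3 -m handwheel '[[-0.05,0.2,0.08,0,0,0],[-0.05,0.2,0.08,0,0,0],[0,0,0,0,0,0]]'; python3 l.py "(.130,.624,.148)"; python3 -c "
from h import *
p=bot.grab_frame('scene');cv2.imwrite(f'pics/s7.png',cv2.resize(p['pixels'][150:260,300:440],None,fx=5,fy=5,interpolation=cv2.INTER_CUBIC)[:600,:800])"
```

```text
clock: 17.27
position: [0.6189, 0.0362, 0.1572]
tool_rot: [-3.141, -0.524, 1.418]
force: [-0.9, -0.9, 0.8]
grip_width: -0.0003
X,u,z [0.13   0.6061 0.1572] F X,u,z [-1.05 -0.71  0.79] 17.275
(.130,.618,.152) [-0.1, 0.47, 0.18]
clock: 17.65
position: [0.6287, 0.0344, 0.1522]
tool_rot: [-3.141, -0.524, 1.418]
force: [0.3, 0.9, 0.2]
grip_width: -0.0001
X,u,z [0.1297 0.6161 0.1522] F X,u,z [0.97 0.19 0.19] 17.65
(.130,.624,.148) [-0.07, 0.32, 0.15]
```

View pics/s7.png

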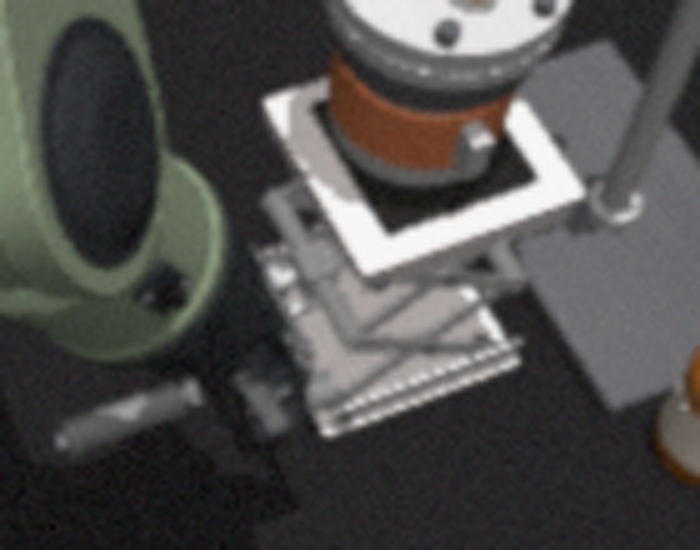

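```bash
python3 -m handwheel '[[-0.09,0.1,0.16,0,0,0],[0,0,0,0,0,0]]'; python3 l.py "(.130,.622,.144)"; python3 -m handwheel '[[-0.09,0.1,0.16,0,0,0],[0,0,0,0,0,0]]'; python3 l.py "(.130,.625,.138)"
```

```text
clock: 17.95
position: [0.6309, 0.0341, 0.1476]
tool_rot: [-3.141, -0.524, 1.418]
force: [-0.1, -0.2, 0.5]
grip_width: -0.0002
X,u,z [0.1298 0.6183 0.1476] F X,u,z [-0.22 -0.02  0.48] 17.95
(.130,.622,.144) [-0.06, 0.15, 0.13]
clock: 18.2
position: [0.6333, 0.0339, 0.1429]
tool_rot: [-3.141, -0.524, 1.418]
force: [-0.2, 0.3, 0.4]
grip_width: 0.0
X,u,z [0.1299 0.6207 0.1429] F X,u,z [ 0.22 -0.28  0.37] 18.2
(.130,.625,.138) [-0.09, 0.17, 0.17]
```

```bash
python3 -m handwheel '[[0,0,-0.8,0,0,0],[0,0,-0.9,0,0,0],[-0.3,0,-0.9,0,0,0],[-0.9,0,0,0,0,0],[-0.9,0,0,0,0,0],[-0.9,0,0,0,0,0],[0,0,0,0,0,0]]'; python3 l.py ; python3 -c "
from h import *
p=bot.grab_frame('scene');cv2.imwrite(f'pics/s8.png',cv2.resize(p['pixels'][150:260,300:440],None,fx=5,fy=5,interpolation=cv2.INTER_CUBIC)[:600,:800])
p=bot.grab_frame('top');cv2.imwrite(f'pics/t8.png',cv2.resize(p['pixels'][130:240,220:360],None,fx=5,fy=5,interpolation=cv2.INTER_CUBIC)[:600,:800])"
```

```text
clock: 19.08
position: [0.6178, -0.0645, 0.1608]
tool_rot: [-3.139, -0.524, 1.414]
force: [-0.3, 0.2, -0.6]
grip_width: 0.0001
X,u,z [0.0303 0.6204 0.1608] F X,u,z [ 0.17 -0.38 -0.57] 19.075
```

View pics/s8.png

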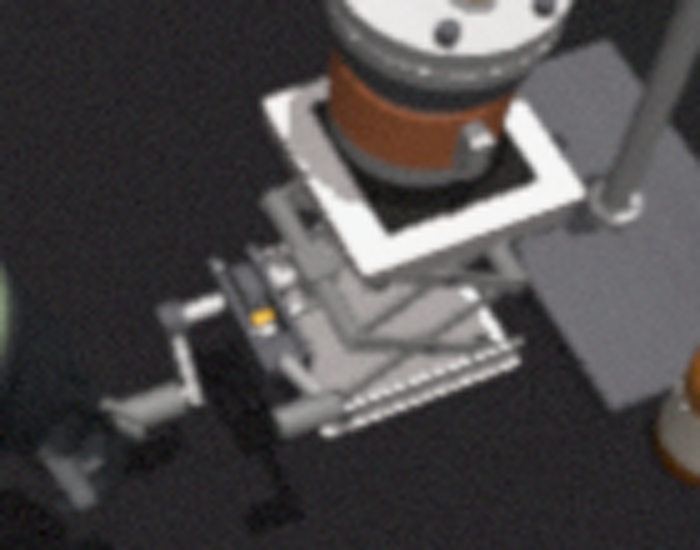

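View pics/t8.png

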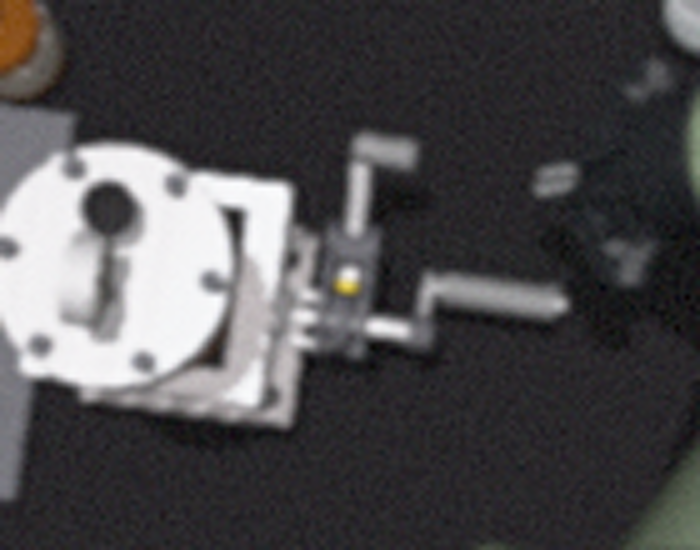

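```bash
python3 - <<'E'
from h import *
from c import U,X
import pickle
s,t=pickle.load(open("f.pkl","rb"))
a=ray(s,(300+308/5-.4,150+414/5-.4)); b=ray(t,(220+387/5-.4,130+150/5-.4))
P=tri([a,b]); print(P,[np.linalg.norm(np.cross(P-o,d)) for o,d in(a,b)]); print(P[:2]@X,P[:2]@U,P[2])
for lk in np.arange(-.12,.7,.1):
    u=.5777+.065*np.cos(lk);z=.098+.065*np.sin(lk);w=[*(.132*X+u*U),z]
    print(round(lk,2),proj(s,w)-[361.2,232.4],proj(t,w)-[297,159.6])
E
python3 l.py "(.03,.636,.18)" "(.130,.636,.18)" "(.130,.636,.14)"
```

```text
[0.64561155 0.0324385  0.1322807 ] [np.float64(0.0008948402679452871), np.float64(0.0008948402679452651)]
0.13032424490888467 0.6331525249051072 0.13228069600625442
-0.12 [0.15513487 9.68294908] [ 0.24356353 -0.50059992]
-0.02 [0.46936644 8.76889566] [ 0.16929397 -1.062302  ]
0.08 [0.68066247 7.64218962] [ 0.06363374 -1.41875471]
0.18 [0.7850154  6.31193672] [-0.07283967 -1.56328702]
0.28 [0.77963967 4.79007582] [-0.23921473 -1.49119868]
0.38 [0.6630807  3.09133959] [-0.43423594 -1.1999355 ]
0.48 [0.43530247 1.23314869] [-0.65629854 -0.68924897]
0.58 [ 0.09774846 -0.76456349] [-0.90344869  0.03866713]
0.68 [-0.34662812 -2.87959569] [-1.17338991  0.97907015]
X,u,z [0.0325 0.6208 0.1619] F X,u,z [ 0.73 -0.11  0.43] 19.175
(.03,.636,.18) [0.28, 0.61, -0.68]
(.130,.636,.18) [3.46, -0.0, 2.0]
(.130,.636,.14) [-0.8, 0.0, 1.38]
```

```bash
python3 -m handwheel '[[0.28,0.56,-0.68,0,0,0],[0.86,0,0.5,0,0,0],[0.86,0,0.5,0,0,0],[0.86,0,0.5,0,0,0],[0.86,0,0.5,0,0,0],[-0.4,0,0.69,0,0,0],[0,0,0,0,0,0]]'; python3 l.py "(.130,.635,.150)" "(.130,.637,.140)" "(.130,.638,.130)" "(.130,.639,.120)" "(.130,.640,.110)" "(.130,.640,.104)"
```

```text
clock: 20.05
position: [0.6462, 0.0315, 0.1584]
tool_rot: [-3.138, -0.524, 1.416]
force: [0.3, 0.3, 0.4]
grip_width: -0.0001
X,u,z [0.1295 0.6339 0.1584] F X,u,z [0.3  0.29 0.44] 20.05
(.130,.635,.150) [-0.15, 0.05, 0.3]
(.130,.637,.140) [-0.2, 0.08, 0.35]
(.130,.638,.130) [-0.2, 0.04, 0.35]
(.130,.639,.120) [-0.2, 0.04, 0.35]
(.130,.640,.110) [-0.2, 0.04, 0.35]
(.130,.640,.104) [-0.12, 0.0, 0.21]
```

```bash
python3 -m handwheel '[[-0.16,0.05,0.3,0,0,0],[-0.2,0.08,0.35,0,0,0],[-0.2,0.04,0.35,0,0,0]]'; python3 l.py; python3 -m handwheel '[[-0.2,0.04,0.35,0,0,0],[0,0,0,0,0,0]]'; python3 l.py "(.130,.640,.110)" "(.130,.640,.104)" "(.130,.640,.100)"
```

```text
clock: 20.42
position: [0.6521, 0.0307, 0.1312]
tool_rot: [3.141, -0.525, 1.418]
force: [2.3, -0.3, 2.0]
grip_width: -0.0001
X,u,z [0.1296 0.6398 0.1312] F X,u,z [0.08 2.34 2.04] 20.425
clock: 20.68
position: [0.6516, 0.031, 0.1202]
tool_rot: [-3.139, -0.524, 1.417]
force: [-0.5, -0.2, 0.7]
grip_width: 0.0001
X,u,z [0.1298 0.6393 0.1202] F X,u,z [-0.28 -0.46  0.69] 20.675
(.130,.640,.110) [-0.2, 0.03, 0.36]
(.130,.640,.104) [-0.12, 0.0, 0.21]
(.130,.640,.100) [-0.08, 0.0, 0.14]
```

```bash
python3 -m handwheel '[[-0.1,0,0.18,0,0,0],[-0.1,0,0.18,0,0,0],[-0.12,0,0.21,0,0,0]]'; python3 l.py; python3 -m handwheel '[[-0.06,0,0.1,0,0,0],[0,0,0,0,0,0]]'; python3 l.py  "(.130,.640,.098)" "(.130,.640,.095)" "(.130,.640,.090)"
```

```text
clock: 21.05
position: [0.6524, 0.0312, 0.1048]
tool_rot: [-3.142, -0.524, 1.418]
force: [1.0, -1.1, 2.3]
grip_width: -0.0002
X,u,z [0.1301 0.6401 0.1048] F X,u,z [-0.89  1.18  2.25] 21.05
clock: 21.3
position: [0.6524, 0.0312, 0.1022]
tool_rot: [-3.141, -0.525, 1.418]
force: [-0.1, -0.5, 5.0]
grip_width: -0.0001
X,u,z [0.1301 0.64   0.1022] F X,u,z [-0.52  0.02  4.97] 21.3
(.130,.640,.098) [-0.09, -0.0, 0.14]
(.130,.640,.095) [-0.06, 0.0, 0.1]
(.130,.640,.090) [-0.1, 0.0, 0.17]
```

```bash
python3 -m handwheel '[[-0.06,0,0.1,0,0,0],[0,0,0,0,0,0]]'; python3 l.py;  python3 -m handwheel '[[-0.06,0,0.1,0,0,0],[0,0,0,0,0,0]]'; python3 l.py  "(.130,.640,.098)" "(.130,.640,.095)" "(.130,.640,.090)"
```

```text
clock: 21.55
position: [0.6528, 0.0313, 0.1009]
tool_rot: [3.141, -0.526, 1.419]
force: [-6.1, -2.6, 24.3]
grip_width: 0.0
X,u,z [0.1303 0.6404 0.1009] F X,u,z [-3.51 -5.67 24.26] 21.55
clock: 21.8
position: [0.6533, 0.0314, 0.0997]
tool_rot: [3.139, -0.528, 1.42]
force: [-12.1, -5.2, 46.2]
grip_width: -0.0003
X,u,z [0.1305 0.6409 0.0997] F X,u,z [ -7.02 -11.2   46.18] 21.8
(.130,.640,.098) [-0.05, -0.04, 0.05]
(.130,.640,.095) [-0.06, -0.0, 0.1]
(.130,.640,.090) [-0.1, -0.0, 0.17]
```

Hit the stop firmly (46 N, well above the lever's 1.5–3 N). Back off and look.

```bash
python3 -m handwheel '[[0.1,0,-0.25,0,0,0],[0,0,-0.8,0,0,0],[0,0,-0.9,0,0,0],[-0.3,0,-0.9,0,0,0],[-0.9,0,-0.3,0,0,0],[-0.9,0,-0.5,0,0,0],[-0.9,0,-0.5,0,0,0],[0,0,0,0,0,0]]'; python3 l.py ; python3 - <<'E'
from h import *
from c import U,X
p=bot.grab_frame('scene');cv2.imwrite(f'pics/s9.png',cv2.resize(p['pixels'][150:260,300:440],None,fx=5,fy=5,interpolation=cv2.INTER_CUBIC)[:600,:800])
t=bot.grab_frame('top');cv2.imwrite(f'pics/t9.png',cv2.resize(t['pixels'][130:240,220:360],None,fx=5,fy=5,interpolation=cv2.INTER_CUBIC)[:600,:800])
for lk in(1.13-1.25,1.13-1.05,.28):
    w=[*(.131*X+(.5777+.065*np.cos(lk))*U),.098+.065*np.sin(lk)]; print(lk,(proj(p,w)-[300,150]+.4)*5)
E
```

```text
clock: 22.8
position: [0.6342, -0.086, 0.1491]
tool_rot: [-3.14, -0.523, 1.414]
force: [0.9, -0.5, -1.2]
grip_width: 0.0002
X,u,z [0.0115 0.6399 0.1491] F X,u,z [-0.32  0.99 -1.19] 22.8
-0.1200000000000001 [307.1349424  463.05000691]
0.07999999999999985 [309.74502113 452.8510526 ]
0.28 [310.22403613 438.59358582]
```

View pics/s9.png

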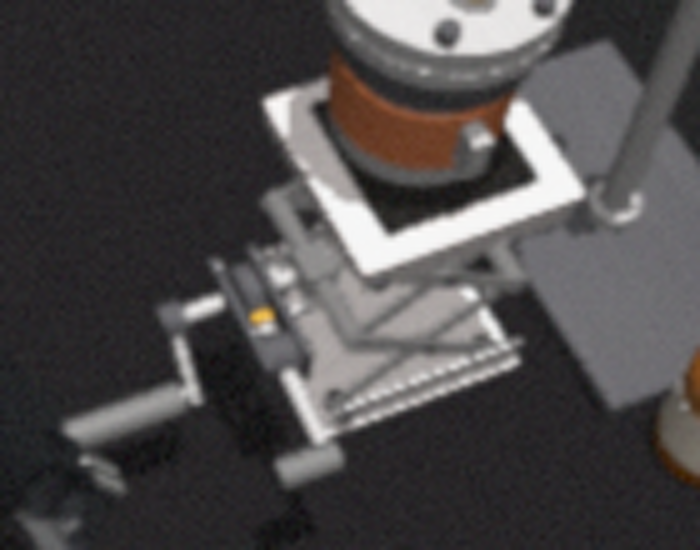

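View pics/t9.png

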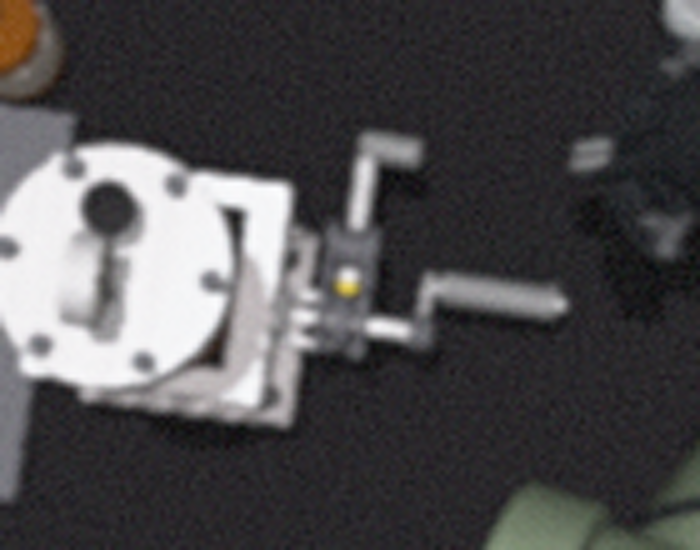

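```bash
python3 -m handwheel '[[0,0,-0.8,0,0,0],[0,0,-0.8,0,0,0],[0,0,-0.8,0,0,0],[0,0,0,0,0,0],[0,0,0,0,0,0]]'; python3 l.py; python3 -c "
from workcell import bot
print(bot.job_done())"
```

```text
clock: 23.52
position: [0.6302, -0.1117, 0.2016]
tool_rot: [-3.141, -0.525, 1.418]
force: [-0.1, 0.1, 0.1]
grip_width: 0.0
X,u,z [-0.0145  0.6399  0.2016] F X,u,z [ 0.05 -0.11  0.08] 23.525
the job is handed in; nothing more can be done
None
```

I cranked the jack up onto the vessel, pressed the lock lever down to its stop, and handed the job in at 23.5 s. No verdict was reported.

- **Crank:** I turned it about 5.9 rad. The tangential force at the handle ran 6–7.7 N while free, and I stopped at about 14 N. That puts roughly 110–120 N on the mat. This load is worked out from the handle force and the text's figures; it was not measured directly. After I let go, it may have settled to about 90 N.
- **Lock lever:** It took two goes. My first push moved it only about halfway, which I found by looking again. The second push drove it to the stop, where the force rose to 46 N. In the last scene picture the knob sits where I calculated for fully down: about (308, 465) in the enlarged crop, against a predicted (307, 463).
- **Final state:** Pictures before and after the second lock push show the crank in the same place. The parts of the vessel, plate, stand and amber bottle that show in the pictures look unchanged. I did not check the other bench items afterwards, but the arm felt no contact with anything except the crank and lever. At hand-in the gripper was clear, and the tool force read about 0 N.

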